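# Set the variable transformer to the long scale line and press its button

### The job

Set the bench transformer: push the steel finger peg round with your fingertips, clockwise from above, until the pale index mark on the black dial lines up with the one long, thick line of the scale collar. Then, with the dial left at that setting, press the round push button on the same case fully down and let it come up again. Push gently: do not pinch or grip the peg or dial, and leave the speaker, the screwdriver and the spool where they are.

Things in the scene. Friction and masses are not known exactly. Their poses are not given: they have to be found in the camera images.
- transformer: grey box-shaped case of a bench variable transformer, fixed to the bench: 200 (x) x 290 (y) x 115 mm high, flat top (deck) at 115 mm. Origin: centre of its underside, on the bench; x towards the side away from the robot, y towards the end with the button, z up. It stands in different places and is turned up to about 20 degrees. The dial's axis is vertical and stands at x 0, y -45 mm of it; the button at x -20, y +105 mm.
- scale: flat round aluminium scale collar, 176 mm diameter, 4 mm thick, lying on the deck around the dial's axis, fixed (top at 119 mm above the bench). 24 black lines 15 degrees apart: 23 short thin ones (8 x 1.8 mm) and one long thick one (23 x 4 mm), which is the target. Origin: on the dial's axis, on the deck; its x axis points along the target line. The collar is set differently each time; the target line always lies on the side of the dial away from the robot.
- target_line (a point): inner end of the long thick line on the scale collar, 64 mm from the dial's axis, 119 mm above the bench
- index_tip (a point): outer end of the index mark, a pale straight line 40 x 4 mm on top of the black dial, running radially from 22 to 62 mm from the axis; this point turns with the dial, 64 mm from the axis, 132 mm above the bench. Lined up when straight above the target_line point.
- peg_top (a point): top of the steel finger peg, upright, 15 mm diameter, standing 27 mm above the dial's top face, 159 mm above the bench, 44 mm from the dial's axis, exactly opposite the index mark; it turns with the dial. Start: to the right of the axis or beyond it, seen from the robot; pushed clockwise it passes the robot's side of the axis.
- dial_center (a point): centre of the dial's top face, on its axis, 132 mm above the bench. The dial is a black disc, 124 mm diameter, 12 mm thick, with a low hub 36 mm across and 6 mm high in the middle
- dial (a joint): angle of the dial, rad: 0 to 5.236 (stops at both ends), growing clockwise seen from above; at 0 the index points 150 degrees counter-clockwise from the case's x axis. A stiff friction dial (about 0.09 N m, 2 N at the peg): it stays where it is left and does not coast
- power (a joint): travel of the push button, m: 0 up, 0.006 fully down, a spring brings it back; fully down takes about 4 N
- power_top (a point): centre of the top of the round grey push button, 26 mm diameter, 137 mm above the bench when up; it stands 10 mm above its round black housing (42 mm diameter, 12 mm high) on the deck; pressed straight down 6 mm
- speaker: loose loudspeaker driver standing face up, 124 mm diameter, 56 mm high; origin: centre of its underside. Leave alone
- screwdriver: loose black screwdriver lying on the bench, about 200 mm long, handle 26 mm thick; origin under its middle. Leave alone
- spool: loose empty aluminium wire spool standing on end, 54 mm diameter, 50 mm high; origin: centre of its underside. Leave alone

How it is judged:
By the outcome, as a careful person would: the job done as asked, in the order asked, and still so for the second after the job is handed in, with the robot touching nothing.
It also fails if it takes over 54 s, if anything falls off the work surface, if the arm or the gripper's body presses on something with over 40 N, if the wrist force passes 120 N, or if a joint passes its speed limit or range.

### The arm

A 6-joint arm with a two-finger parallel gripper is mounted at the origin on the work surface. World frame = base frame: x ahead of the robot, y to its left, z up, the work surface at z = 0. Lengths are in mm, angles in rad, forces in N, time in s.
With the tool pointing down it reaches from about 350 to 875 mm from the base axis. Payload 4.2 kg.
Tool frame: the origin (TCP) lies at the very end of the fingers, on their centre line; the grasp point (between the pads) lies arm.hold_point_z behind it (arm.hold_point_z is the distance from the TCP to the grasp point, in mm); y points along the fingers, x is the direction in which the jaws open and shut, and the axes are right-handed (so a half turn about y gives the same grasp; the last joint's range is limited). The gripper opens to 85 mm and grips with 20 to 120 N. Pads are 22 mm wide; open, the fingers measure 114 mm over their backs; the gripper's body (76 mm by 85 mm) begins 54 mm behind the grasp point. The pads swing forward as they close: fully open they stand 13 mm farther back than shut.
Start: joints at [1.564, 0.385, 0.008, 0, -1.194, -0.259], TCP at [164.144, 603.039, 231.312] pointing down, gripper open.
Joint ranges: [-3.14, 3.14], [-1.21, 2.06], [-1.07, 1.41], [-3.16, 2.05], [-2.99, -0.16], [-3.1, 3.1]. Speed limits (rad/s): [2.79, 2.79, 3.14, 3.14, 3.14, 3.14].

### API

Orientations are given as a unit quaternion [x, y, z, w].
In Python, from bench import arm gives the robot as it stands.
- The arm moves only by the shell command python3 -m creep 'ROWS'. ROWS is JSON, a list of rows, each a list of 3 entries, a list of its own where there are three numbers: the shift along the world's x, y, z in mm, then the turn, a rotation vector about the world's x, y, z in rad, then the gripper command: -1 is shut, 1 is fully open, values between are in proportion. In form: [[[dx, dy, dz], [wx, wy, wz], jaw], ...]. A call has 1 to 12 rows; each row is the pose to reach, as a shift and turn from the pose commanded when the call began; what a row does not reach only later rows make up. A row lasts 1/12 s, in which the tool goes at most 41.7 mm and 7.16 degrees, less where a joint would pass 70% of its speed; a pose out of reach is approached as far as the arm can. A call with a gripper value outside its range is refused whole. The fingers move at their own pace and stop on an object; the grip force is fixed at half the most. Time passes only in rows, so rows that repeat a pose let the fingers close. It gives the time, the measured TCP pose, the force and the opening at its end, in the units of the state.
- arm.read_state(): the state, without advancing time (a new reading comes with each control period).
- arm.get_image(name): name is "side" or "top" or "wrist"; returns (picture, depth): 480x640x3 uint8, red, green, blue; 480x640 float32, mm along the optical axis (not along the pixel's ray), 0 where there is no reading.
- arm.camera_params(name): a dict with "camera_matrix" (3x3 intrinsics, pixels), "k1" (the pictures are not rectified: a ray, as slopes to the right and down, at radius r is drawn at 1 + k1 r^2 times it, then the intrinsics apply), "extrinsics" (4x4, takes a point from world to camera coordinates); the wrist camera has in their place "T_tool_cam" (4x4, takes a point from camera to tool coordinates, whose origin is the TCP and whose axes are the tool frame's). Camera axes: x right, y down, z forward; pixel columns grow to the right and rows downward; lengths in mm; the calibration is good to about 2 mm. A picture is of the moment at which its call begins: read the wrist's pose just before it. camera_params takes no time and is no camera call.
- arm.job_done(): hands the job in, once; it reports no verdict.
The state is a dict: "clock": time; "joints": joint angles; "joint_vel": joint speeds; "joint_efforts": joint torques, N m; "position": TCP position; "ee_rot": TCP orientation; "contact_force": force on the tool from outside, world axes, zero at the start; "wrist_torque": the same for the moment, N m; "gripper_width": finger opening in mm.
Only numpy, scipy, OpenCV 4.12 (cv2) and the standard library are available. Lean on these libraries where they do the work, as an engineer would, in place of code of your own. Each camera call takes 0.05 s, during which the arm holds its last target.

## Working session

There is one attempt and no reset: what is moved stays moved. The work goes in short steps, Python scripts to look and compute and a shell command to move; the robot and the scene stay as the last step left them, time stands still between calls to the robot, and variables do not carry over. Pictures are saved under pics/ and viewed, and the job is handed in when it is done.

```bash
mkdir -p pics; ls
python3 - <<'E'
from bench import arm
import cv2
print(arm.read_state(), arm.hold_point_z)
for n in ["side","top"]:
    im,d=arm.get_image(n); cv2.imwrite(f"pics/{n}0.png",im[:,:,::-1])
    import numpy as np; np.save(f"pics/{n}0.npy",d)
    print(arm.camera_params(n))
print(arm.camera_params("wrist"))
E
```

```text
pics
{'clock': 0.0, 'joints': array([ 1.56357053e+00,  3.85572616e-01,  6.61828125e-03, -5.22651806e-04,
       -1.19398232e+00, -2.58575988e-01]), 'joint_vel': array([ 0.0002799 , -0.00099976, -0.00020063,  0.00031947, -0.00025641,
       -0.00026787]), 'joint_efforts': array([-2.49524428e-04, -3.92289662e+01,  1.88400346e+01,  4.18611869e+00,
       -4.58105715e-03, -1.13521079e-05]), 'position': array([164.01301535, 602.48979737, 230.20541877]), 'ee_rot': array([ 0.4298809 , -0.56139423,  0.56237956, -0.4286819 ]), 'contact_force': array([0.18885576, 0.32673474, 0.66753082]), 'wrist_torque': array([ 0.05997494, -0.00749892,  0.02802177]), 'gripper_width': 85.28026644530125} 18.700000000000003
{'camera_matrix': array([[589.68667633,   0.        , 316.13378916],
       [  0.        , 589.68667633, 237.25382937],
       [  0.        ,   0.        ,   1.        ]]), 'k1': -0.17463660337004475, 'extrinsics': array([[ 7.88333939e-01, -6.15210029e-01, -6.79856942e-03,
        -4.73494926e+02],
       [-3.15515152e-01, -3.94767244e-01, -8.62907302e-01,
         3.25194262e+02],
       [ 5
[... 577 characters left out ...]
8703550e-02, -9.80802149e-01,
         8.14572113e+02],
       [ 0.00000000e+00,  0.00000000e+00,  0.00000000e+00,
         1.00000000e+00]])}
{'camera_matrix': array([[342.77614904,   0.        , 318.95661993],
       [  0.        , 342.77614904, 233.86108356],
       [  0.        ,   0.        ,   1.        ]]), 'k1': -0.022917388410359774, 'T_tool_cam': array([[ 9.99998323e-01,  5.29082476e-04, -1.75345675e-03,
        -3.58577004e-01],
       [ 1.83152138e-03, -2.93187959e-01,  9.56053067e-01,
        -1.41646447e+02],
       [-8.26148092e-06, -9.56054675e-01, -2.93188436e-01,
         7.41885920e+01],
       [ 0.00000000e+00,  0.00000000e+00,  0.00000000e+00,
         1.00000000e+00]])}
```

View pics/top0.png

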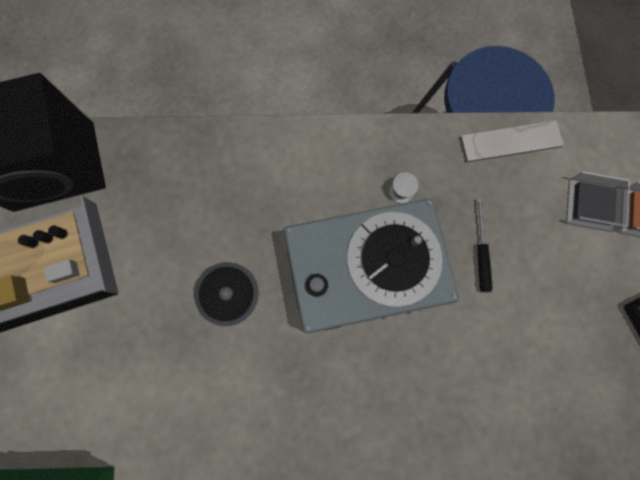

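View pics/side0.png

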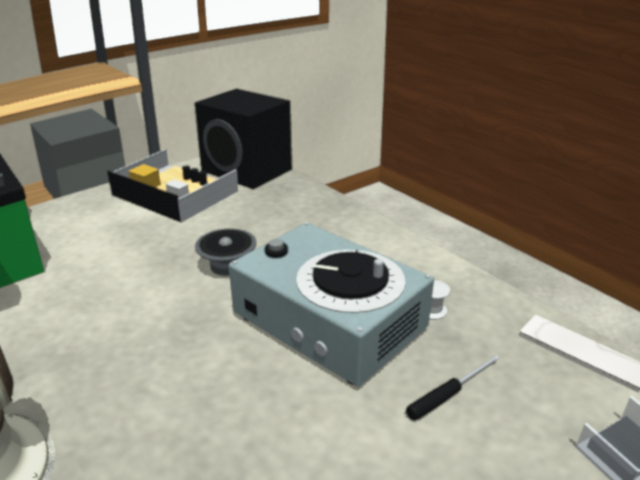

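Run:
```python
import cv2
im=cv2.imread("pics/top0.png")[190:340,280:470]
cv2.imwrite("pics/top0c.png",cv2.resize(im,None,fx=4,fy=4,interpolation=cv2.INTER_CUBIC))
```

```text
(no output)
```

View pics/top0c.png

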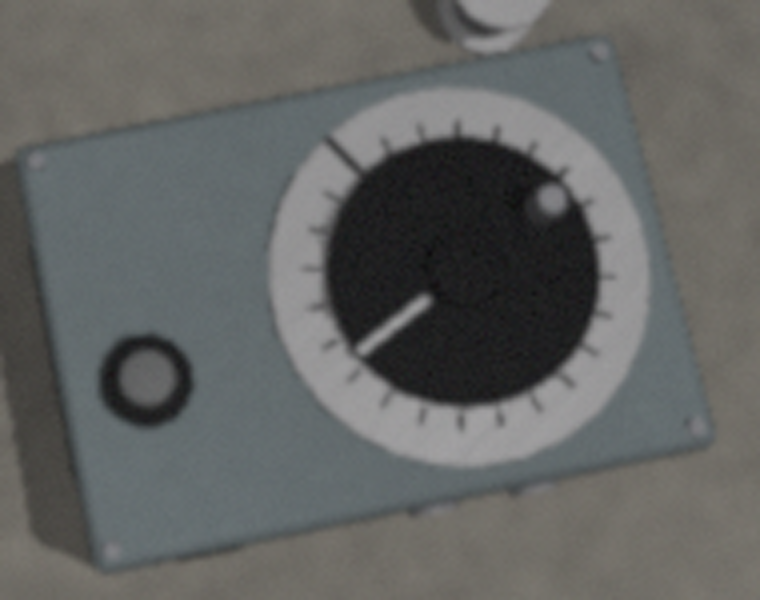

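```bash
cat > h.py <<'E'
import numpy as np, cv2
from scipy.spatial.transform import Rotation as R
from bench import arm
def ray(u,v,p):
    K=p["camera_matrix"]; x=(u-K[0,2])/K[0,0]; y=(v-K[1,2])/K[1,1]
    rd=np.hypot(x,y); r=rd
    for _ in range(20): r=rd/(1+p["k1"]*r*r)
    s=r/rd if rd>0 else 1
    return np.array([x*s,y*s,1])
def pt(u,v,z,p,E=None):
    E=p["extrinsics"] if E is None else E
    Rm=E[:3,:3];o=-Rm.T@E[:3,3]; d=Rm.T@ray(u,v,p)
    return o+d*(z-o[2])/d[2]
def wristE(s,p):
    T=np.eye(4);T[:3,:3]=R.from_quat(s["ee_rot"]).as_matrix();T[:3,3]=s["position"]
    return np.linalg.inv(T@p["T_tool_cam"])
def proj(P,p,E=None):
    E=p["extrinsics"] if E is None else E
    c=E[:3,:3]@P+E[:3,3]; x,y=c[:2]/c[2]; f=1+p["k1"]*(x*x+y*y); K=p["camera_matrix"]
    return K[0,0]*x*f+K[0,2],K[1,1]*y*f+K[1,2]
E
python3 - <<'E'
from h import *
p=arm.camera_params("top")
c=lambda u,v,z:pt(280+(u+.5)/4-.5,190+(v+.5)/4-.5,z,p)
P={}
for n,a in dict(line_in=(362,173,119),line_out=(328,137,119),idx_in=(430,298,132),idx_out=(360,352,132),peg=(550,200,159),btn=(148,378,137),c1=(18,150,115),c2=(612,38,115),c3=(712,440,115),c4=(103,570,115)).items():
    P[n]=c(*a); print(n,P[n].round(1))
# collar ellipse: left/right/top/bottom
for a,b in [((268,270,119),(650,270,119)),((455,87,119),(465,467,119))]: print(((c(*a)+c(*b))/2).round(1), np.linalg.norm(c(*a)-c(*b)))
# case fit
m={'c1':(100,145),'c2':(100,-145),'c3':(-100,-145),'c4':(-100,145),'btn':(-20,105)}
A=np.array([complex(*m[k]) for k in m]);B=np.array([complex(*P[k][:2]) for k in m])
a0=A-A.mean();b0=B-B.mean();s=(a0.conj()@b0)/(a0.conj()@a0);rot=s/abs(s);t=B.mean()-rot*A.mean()
print("case yaw",np.degrees(np.angle(rot)),abs(s),t, abs(B-rot*A-t).round(1))
ax=rot*complex(0,-45)+t; print("axis",ax,"btn",rot*complex(-20,105)+t)
for k in ['line_in','line_out','idx_in','idx_out','peg']:
    q=complex(*P[k][:2])-ax; print(k,abs(q),np.degrees(np.angle(q)))
E
```

```text
line_in [653.3 -41.2 119. ]
line_out [670.7 -26.1 119. ]
idx_in [592.6 -67.4 132. ]
idx_out [569.1 -34.8 132. ]
peg [ 631.  -117.9  159. ]
btn [559.3  59.9 137. ]
c1 [668.4 117.5 115. ]
c2 [ 716.9 -163.3  115. ]
c3 [ 527.2 -195.1  115. ]
c4 [476.8  81.6 115. ]
[607.  -83.8 119. ] 175.56312973121987
[605.6 -83.9 119. ] 175.7184059562896
case yaw 10.06942131401549 0.9754106292041831 (597.3087570332528-39.852802145694056j) [3.5 4.6 5.8 5.  0.1]
axis (605.1766143193253-84.15965062001004j) btn (559.258490710499+60.03301883389996j)
line_in 64.53720087977626 41.79195331826701
line_out 87.4969174304462 41.53835421588733
idx_in 20.97748542977884 126.7811125507774
idx_out 61.16335748243256 126.15898622773182
peg 42.51199686193026 -52.61068218130024
```

Run:
```python
from h import *
s=arm.read_state();M=R.from_quat(s["ee_rot"]).as_matrix();print(M.round(3))
for i in (0,2):print(np.degrees(np.arctan2(M[1,i],M[0,i])))
print(np.degrees(s["joints"]))
```

```text
[[-0.263 -0.     0.965]
 [-0.965 -0.002 -0.263]
 [ 0.002 -1.     0.   ]]
-105.23853719164777
-15.238523789493337
[ 8.95890162e+01  2.20858955e+01  3.85711923e-01 -2.52152795e-02
 -6.84141414e+01 -1.48182468e+01]
```

```bash
python3 -m creep '[[[40,-57,0],[0,0,0.08],-1],[[80,-115,0],[0,0,0.16],-1],[[110,-158,0],[0,0,0.24],-1],[[140,-202,0],[0,0,0.32],-1],[[164,-236,0],[0,0,0.4],-1],[[188,-270,0],[0,0,0.48],-1],[[212,-304,0],[0,0,0.56],-1],[[236,-338,0],[0,0,0.64],-1],[[260,-372,0],[0,0,0.72],-1],[[284,-406,0],[0,0,0.8],-1],[[308,-440,0],[0,0,0.88],-1],[[332,-474,0],[0,0,0.9],-1]]'
```

```text
clock: 1.1
position: [451.3, 191.4, 231.2]
ee_rot: [0.632, -0.318, 0.318, -0.631]
contact_force: [0.5, -0.2, -0.1]
gripper_width: -0.2
```

```bash
python3 -m creep '[[[20,-28,0],[0,0,0],-1],[[40,-56,0],[0,0,0],-1],[[64,-90,0],[0,0,0],-1],[[88,-124,0],[0,0,0],-1],[[110,-160,0],[0,0,0],-1],[[130,-190,0],[0,0,0],-1],[[130,-190,0],[0,0,0],-1],[[130,-190,0],[0,0,0],-1]]'
python3 - <<'E'
from h import *
s=arm.read_state();print(s["joints"].round(2),s["position"])
im,_=arm.get_image("wrist");cv2.imwrite("pics/w1.png",im[:,:,::-1])
E
```

```text
clock: 1.77
position: [581.0, 1.5, 230.1]
ee_rot: [0.631, -0.321, 0.32, -0.63]
contact_force: [-0.2, -1.0, -0.3]
gripper_width: 0.0
[ 0.28  0.31 -0.1  -0.   -1.16  1.92] [580.9960061    1.52243082 230.05472234]
```

View pics/w1.png

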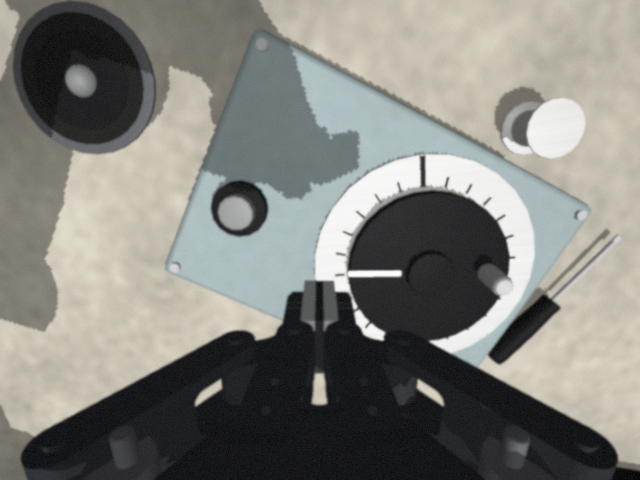

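Run:
```python
import cv2
im=cv2.imread("pics/w1.png")[140:350,300:550]
cv2.imwrite("pics/w1c.png",cv2.resize(im,None,fx=2.8,fy=2.8,interpolation=cv2.INTER_CUBIC))
```

```text
(no output)
```

View pics/w1c.png

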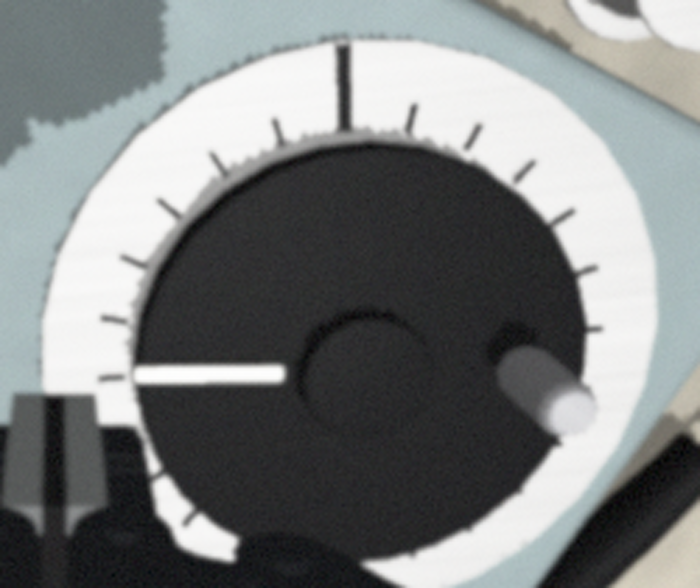

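Run:
```python
from h import *
p=arm.camera_params("wrist");s=arm.read_state();E=wristE(s,p)
c=lambda u,v,z:pt(300+(u+.5)/2.8-.5,140+(v+.5)/2.8-.5,z,p,E)
P={n:c(*a)[:2] for n,a in dict(li=(345,130,119),lo=(343,45,119),ii=(285,374,132),io=(135,375,132),peg=(572,410,159),hub=(367,375,138)).items()}
P['btn']=pt(236,212,137,p,E)[:2]
for k,v in P.items():print(k,v.round(1))
an=lambda a,b:np.degrees(np.arctan2(*(b-a)[::-1]))
print(an(P['li'],P['lo']),an(P['ii'],P['io']))
ax=P['io']+ (P['peg']-P['io'])*64/108; print(ax)
for o in (ax,np.array([606,-84.])): print([an(o,P[k]).round(1) for k in ('li','lo','ii','io','peg')])
```

```text
li [653.1 -38.3]
lo [669.5 -23.3]
ii [592.7 -64.7]
io [568.4 -32.1]
peg [ 632.4 -115.3]
hub [606.6 -79.7]
btn [560.6  61.8]
42.50736283117311 126.64416860028803
[606.36344129 -81.41387015]
[np.float64(42.7), np.float64(42.6), np.float64(129.3), np.float64(127.6), np.float64(-52.4)]
[np.float64(44.1), np.float64(43.7), np.float64(124.6), np.float64(125.9), np.float64(-49.8)]
```

```bash
python3 -m creep '[[[25,-34,0],[0,0,0],-1],[[50,-68,0],[0,0,0],-1],[[74,-102,0],[0,0,0],-1],[[74,-102,-25],[0,0,0],-1],[[74,-102,-50],[0,0,0],-1],[[74,-102,-70],[0,0,0],-1],[[74,-102,-80],[0,0,0],-1],[[74,-102,-89],[0,0,0],-1],[[74,-102,-89],[0,0,0],-1],[[74,-102,-89],[0,0,0],-1]]'
python3 - <<'E'
from h import *
s=arm.read_state();M=R.from_quat(s["ee_rot"]).as_matrix();print(np.degrees(np.arctan2(M[1,2],M[0,2])),s['position'],s['contact_force'])
for n in("top","side"):
  im,_=arm.get_image(n);cv2.imwrite(f"pics/{n}2.png",cv2.resize(im[190:340,280:470] if n=="top" else im[200:400,200:460],None,fx=3,fy=3,interpolation=cv2.INTER_CUBIC)[:,:,::-1])
E
```

```text
clock: 2.65
position: [655.2, -97.9, 143.1]
ee_rot: [-0.631, 0.318, -0.319, 0.631]
contact_force: [0.7, -1.0, 0.3]
gripper_width: 0.1
36.42278181158624 [655.17726199 -97.88696353 143.1479576 ] [ 0.69766507 -1.04164498  0.28503687]
```

View pics/top2.png

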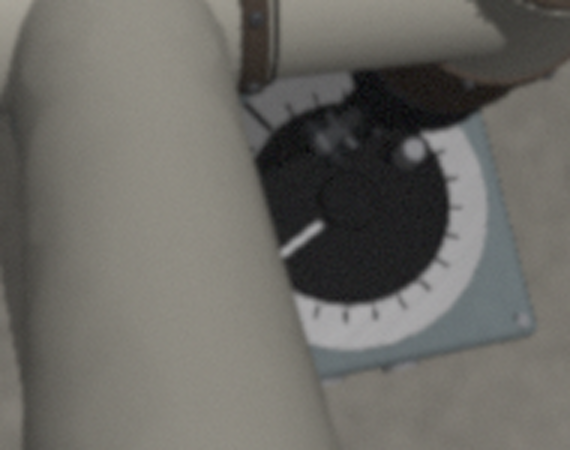

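View pics/side2.png

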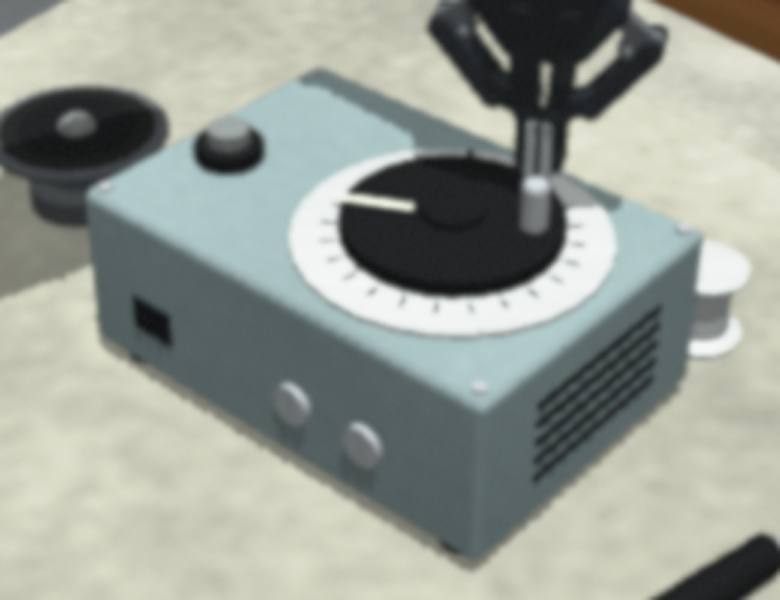

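Run:
```python
from h import *
s=arm.read_state();p0=s['position'][:2]
c=np.array([606.2,-82.7]);y0=36.4
for f in np.arange(-53.6,-141,-5):
    u=lambda a:np.array([np.cos(np.radians(a)),np.sin(np.radians(a))])
    q=c+44*u(f)+18.5*u(f+90); print(round(f,1),(q-p0).round(1),np.radians(f+90-y0).round(3))
```

```text
-53.6 [-8.5 -8.9] 0.0
-58.6 [-10.8 -12.4] -0.087
-63.6 [-13.4 -15.7] -0.175
-68.6 [-16.2 -18.7] -0.262
-73.6 [-19.3 -21.5] -0.349
-78.6 [-22.7 -24. ] -0.436
-83.6 [-26.2 -26.2] -0.524
-88.6 [-29.9 -28. ] -0.611
-93.6 [-33.8 -29.6] -0.698
-98.6 [-37.8 -30.8] -0.785
-103.6 [-41.9 -31.6] -0.873
-108.6 [-46.  -32.1] -0.96
-113.6 [-50.2 -32.2] -1.047
-118.6 [-54.3 -32. ] -1.134
-123.6 [-58.4 -31.4] -1.222
-128.6 [-62.5 -30.4] -1.309
-133.6 [-66.4 -29.1] -1.396
-138.6 [-70.3 -27.5] -1.484
```

```bash
python3 -m creep '[[[-5,-5,0],[0,0,0],-1],[[-8.5,-9,0],[0,0,0],-1],[[-11,-12.5,0],[0,0,-0.087],-1],[[-13.5,-15.5,0],[0,0,-0.175],-1],[[-16,-18.5,0],[0,0,-0.262],-1],[[-19.5,-21.5,0],[0,0,-0.349],-1],[[-22.5,-24,0],[0,0,-0.436],-1],[[-26,-26,0],[0,0,-0.524],-1],[[-30,-28,0],[0,0,-0.611],-1],[[-34,-29.5,0],[0,0,-0.698],-1],[[-38,-31,0],[0,0,-0.785],-1]]'
python3 - <<'E'
from h import *
s=arm.read_state();M=R.from_quat(s["ee_rot"]).as_matrix();print(np.degrees(np.arctan2(M[1,2],M[0,2])),s['position'],s['contact_force'])
for n in("top","side"):
  im,_=arm.get_image(n);cv2.imwrite(f"pics/{n}3.png",cv2.resize(im[190:340,280:470] if n=="top" else im[200:400,200:460],None,fx=3,fy=3,interpolation=cv2.INTER_CUBIC)[:,:,::-1])
E
```

```text
clock: 3.67
position: [618.0, -129.8, 143.5]
ee_rot: [0.458, -0.536, 0.538, -0.461]
contact_force: [2.9, 1.4, -0.3]
gripper_width: 0.1
-8.899794827176 [ 617.95982384 -129.76585205  143.48121992] [ 2.90760385  1.38512536 -0.26567001]
```

View pics/top3.png

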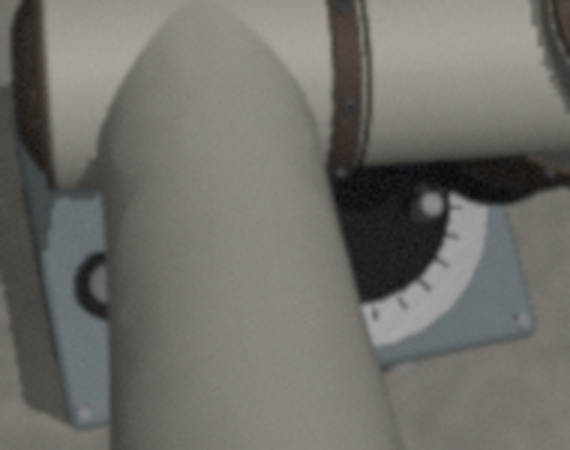

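View pics/side3.png

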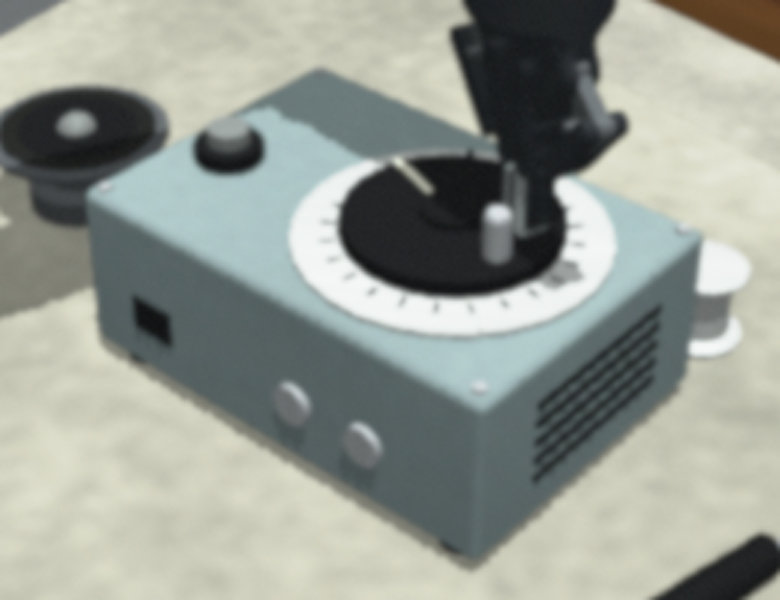

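Run:
```python
from h import *
p=arm.camera_params("top");q=pt(280+(432.5)/3-.5,190+(203.5)/3-.5,159,p)[:2];d=q-[606.,-84];print(q,np.degrees(np.arctan2(d[1],d[0])),np.hypot(*d))
p=arm.camera_params("side");g=lambda u,v,z:pt(200+(u+.5)/3-.5,200+(v+.5)/3-.5,z,p)[:2]
a,b=g(433,193,132),g(393,161,132);d=b-a;print(a,b,np.degrees(np.arctan2(d[1],d[0])),g(497,212,159))
```

```text
[ 599.3354072  -127.31399691] -98.74732650231111 43.82372788580446
[610.22008014 -63.1521162 ] [614.02427184 -24.00800826] 84.44918290830957 [ 596.82692166 -128.51255077]
```

```bash
python3 -m creep '[[[-4,-1,0],[0,0,-0.087],-1],[[-8,-1,0],[0,0,-0.175],-1],[[-12.5,-1.5,0],[0,0,-0.262],-1],[[-16.5,-1,0],[0,0,-0.35],-1],[[-20.5,-0.5,0],[0,0,-0.436],-1],[[-24.5,0.5,0],[0,0,-0.524],-1],[[-27,1,0],[0,0,-0.576],-1],[[-27,1,0],[0,0,-0.576],-1]]'
python3 - <<'E'
from h import *
s=arm.read_state();M=R.from_quat(s["ee_rot"]).as_matrix();print(np.degrees(np.arctan2(M[1,2],M[0,2])),s['position'],s['contact_force'])
for n in("wrist","side"):
  im,_=arm.get_image(n);cv2.imwrite(f"pics/{n}4.png",(im if n=="wrist" else cv2.resize(im[220:320,280:420],None,fx=5,fy=5,interpolation=cv2.INTER_CUBIC))[:,:,::-1])
E
```

```text
clock: 4.43
position: [590.3, -129.0, 143.3]
ee_rot: [0.289, -0.644, 0.645, -0.291]
contact_force: [1.2, 0.7, -0.1]
gripper_width: -0.3
-41.56520295774593 [ 590.25757267 -129.00462231  143.2948422 ] [ 1.15427497  0.68645427 -0.0790108 ]
```

View pics/wrist4.png

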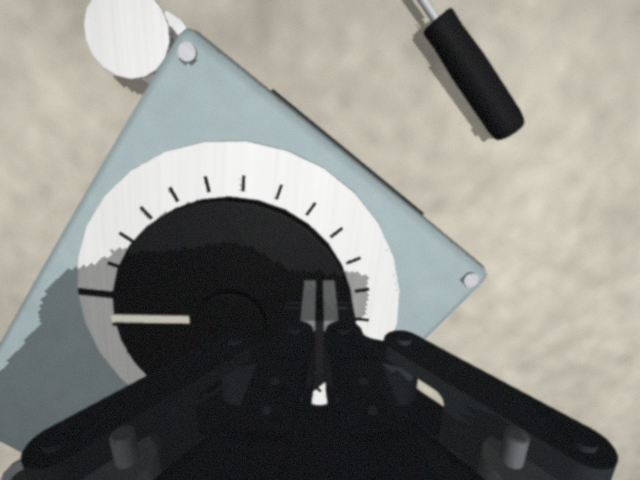

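View pics/side4.png

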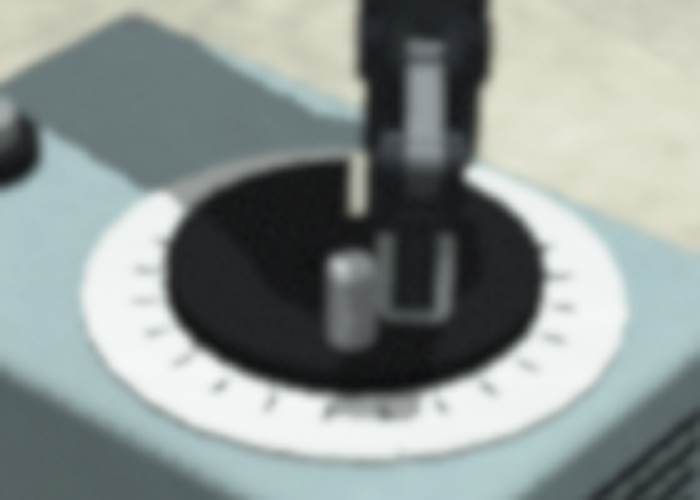

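```bash
cat > meas.py <<'E'
from h import *
import sys
# args: crop img origin scale then pts
def ang(pts,p,E,c0,k):
    g=lambda u,v,z:pt(c0[0]+(u+.5)/k-.5,c0[1]+(v+.5)/k-.5,z,p,E)[:2]
    li,lo,ii,io=[g(*a,z) for a,z in zip(pts,(119,119,132,132))]
    an=lambda a,b:np.degrees(np.arctan2(*(b-a)[::-1]))
    print("pts",li.round(1),lo.round(1),ii.round(1),io.round(1))
    print("line dir",an(li,lo),"idx dir",an(ii,io))
    for ax in ([606.,-84],[606.3,-81.5],li-64*(lo-li)/np.linalg.norm(lo-li)):
        ax=np.array(ax);print(ax.round(1),"line",an(ax,(li+lo)/2).round(1),"idx",an(ax,(ii+io)/2).round(1),"remaining",(an(ax,(ii+io)/2)-an(ax,(li+lo)/2)).round(1))
E
python3 - <<'E'
import cv2
im=cv2.imread("pics/wrist4.png")[250:370,60:220]
cv2.imwrite("pics/w4c.png",cv2.resize(im,None,fx=5,fy=5,interpolation=cv2.INTER_CUBIC))
E
```

```text
(no output)
```

View pics/w4c.png

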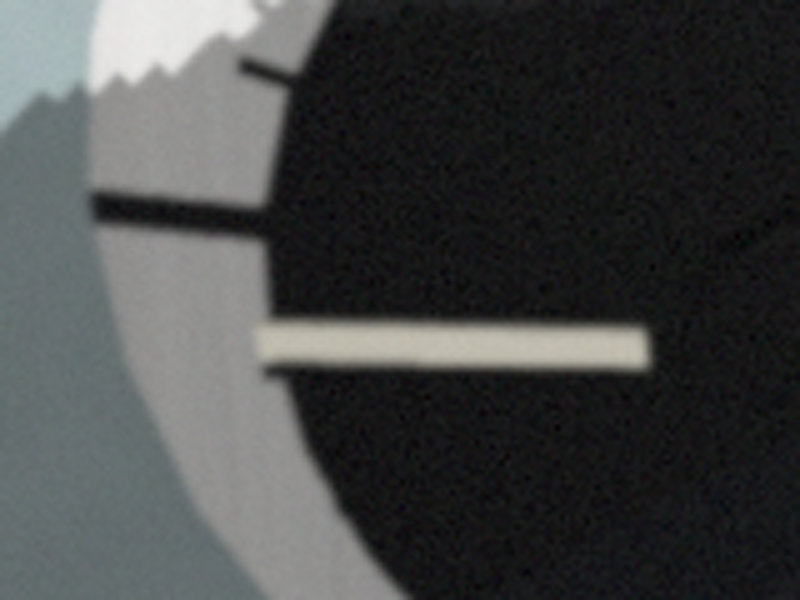

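Run:
```python
from meas import *
p=arm.camera_params("wrist");s=arm.read_state();print(s['position'])
ang([(270,222),(93,207),(650,348),(257,343)],p,wristE(s,p),(60,250),5)
p=arm.camera_params("side");q=pt(280+350/5,220+270/5,159,p)[:2];print(q)
```

```text
[ 590.18287006 -129.05658413  143.04050005]
pts [655.8 -38.4] [669.7 -25.1] [620.2 -67.6] [647.2 -37.4]
line dir 43.58776650144908 idx dir 48.14561622537801
[606. -84.] line 42.6 idx 48.6 remaining 6.0
[606.3 -81.5] line 41.4 idx 46.6 remaining 5.2
[609.4 -82.6] line 43.6 idx 51.0 remaining 7.4
[ 572.03787162 -121.4730222 ]
```

```bash
python3 -m creep '[[[-2,0.7,0],[0,0,-0.045],-1],[[-4,1.5,0],[0,0,-0.09],-1],[[-4,1.5,0],[0,0,-0.09],-1],[[-4,1.5,0],[0,0,-0.09],-1]]'
python3 - <<'E'
from h import *
s=arm.read_state();print(s['position'],s['contact_force'])
im,_=arm.get_image("wrist");cv2.imwrite("pics/w5c.png",cv2.resize(im[250:370,60:220],None,fx=5,fy=5,interpolation=cv2.INTER_CUBIC)[:,:,::-1])
E
```

```text
clock: 4.87
position: [586.1, -127.5, 142.7]
ee_rot: [0.261, -0.657, 0.657, -0.261]
contact_force: [1.6, -0.8, 1.0]
gripper_width: 0.0
[ 586.13109292 -127.4821678   142.73565684] [ 1.56708866 -0.81811067  1.04558426]
```

View pics/w5c.png

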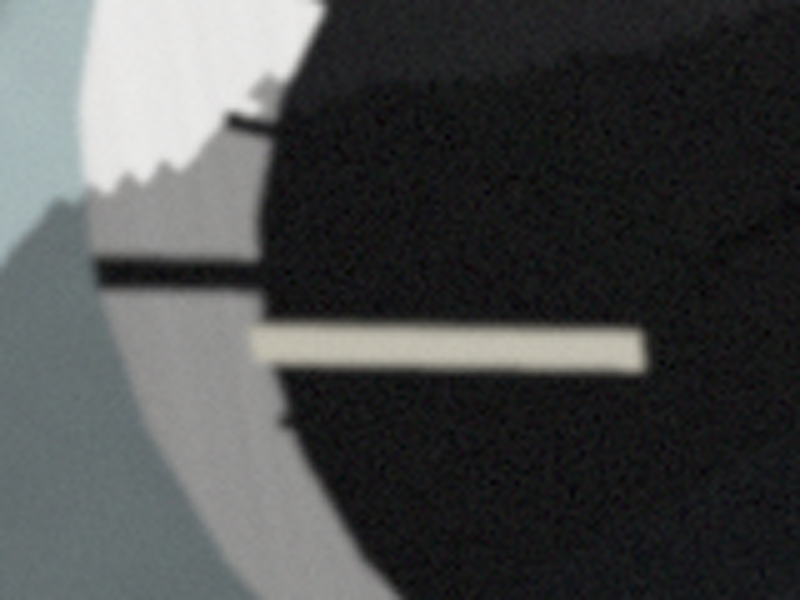

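Run:
```python
from meas import *
p=arm.camera_params("wrist");s=arm.read_state();print(s['position'])
ang([(262,275),(97,271),(647,349),(250,345)],p,wristE(s,p),(60,250),5)
```

```text
[ 586.09862993 -127.47253386  142.64147948]
pts [656.5 -37.5] [670.1 -25.2] [621.7 -69. ] [651.5 -41.1]
line dir 42.257809938410524 idx dir 43.109722453690765
[606. -84.] line 42.6 idx 43.4 remaining 0.8
[606.3 -81.5] line 41.3 idx 41.1 remaining -0.2
[609.2 -80.5] line 42.3 idx 42.9 remaining 0.6
```

```bash
python3 -m creep '[[[4,-4,0],[0,0,0],-1],[[9,-9,0],[0,0,0],-1],[[12,-12,15],[0,0,0],-1],[[12,-12,45],[0,0,0],-1],[[0,-12,75],[0,0,0],-1],[[-20,-12,85],[0,0,0],-1],[[-40,-12,85],[0,0,0],-1],[[-60,-12,85],[0,0,0],-1],[[-60,-12,85],[0,0,0],-1],[[-60,-12,85],[0,0,0],-1]]'
python3 - <<'E'
from h import *
s=arm.read_state();print(s['position'],s['contact_force'])
im,_=arm.get_image("wrist");cv2.imwrite("pics/w6.png",im[:,:,::-1])
E
```

```text
clock: 5.75
position: [525.2, -139.4, 227.4]
ee_rot: [-0.26, 0.658, -0.657, 0.26]
contact_force: [-1.0, 0.6, 0.8]
gripper_width: -0.0
[ 525.16052191 -139.41763043  227.43194521] [-0.97597327  0.57154196  0.84137175]
```

View pics/w6.png

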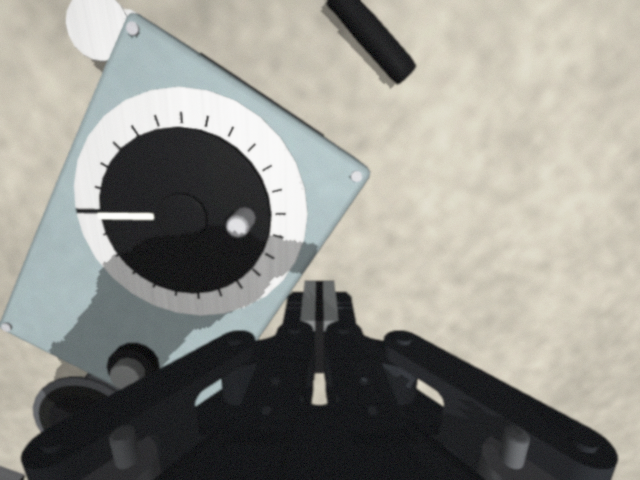

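Run:
```python
import cv2
im=cv2.imread("pics/w6.png")[150:270,60:220]
cv2.imwrite("pics/w6c.png",cv2.resize(im,None,fx=5,fy=5,interpolation=cv2.INTER_CUBIC))
from h import *
im,_=arm.get_image("top");cv2.imwrite("pics/top6.png",cv2.resize(im[190:340,280:470],None,fx=4,fy=4,interpolation=cv2.INTER_CUBIC)[:,:,::-1])
```

```text
(no output)
```

View pics/w6c.png

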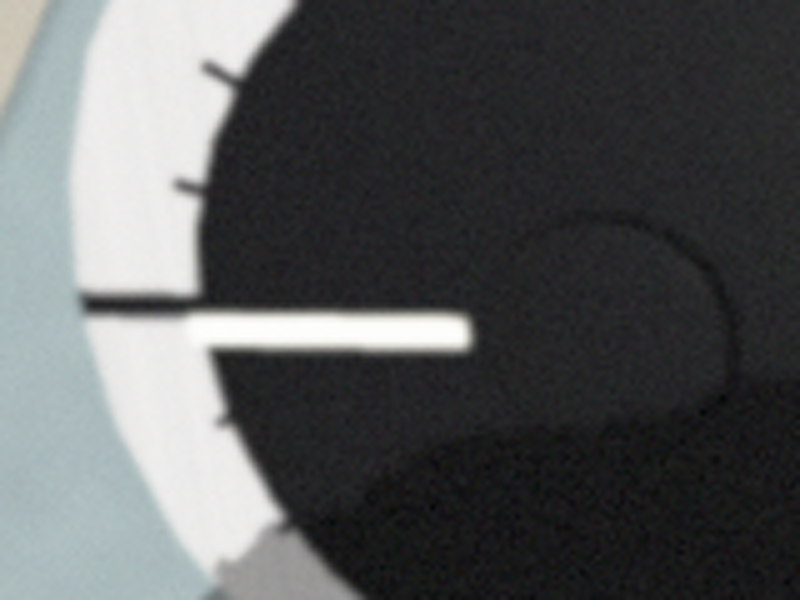

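View pics/top6.png

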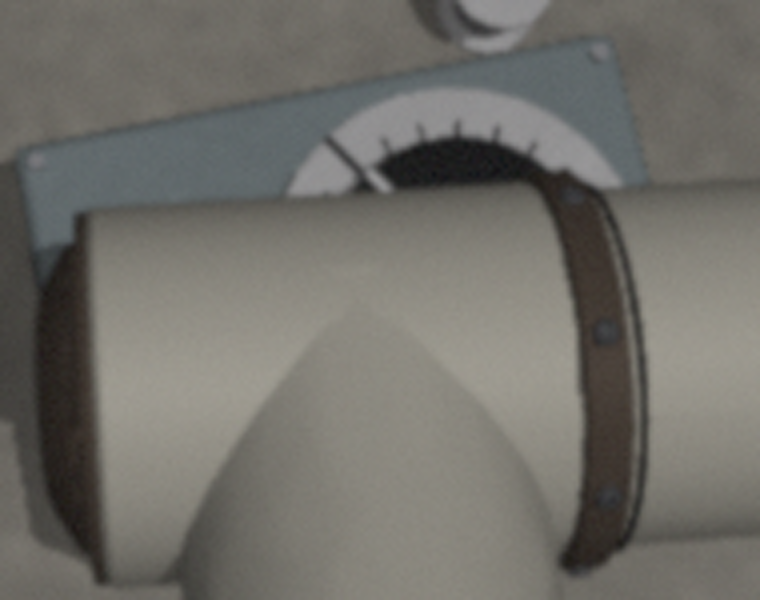

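```bash
python3 - <<'E'
from meas import *
p=arm.camera_params("wrist");s=arm.read_state();print(s['position'])
ang([(203,305),(83,301),(472,333),(188,331)],p,wristE(s,p),(60,150),5)
E
python3 -m creep '[[[5,25,0],[0,0,0],-1],[[11,60,0],[0,0,0],-1],[[17,95,0],[0,0,0],-1],[[23,130,0],[0,0,0],-1],[[29,165,0],[0,0,0],-1],[[35,200,0],[0,0,0],-1],[[35,200,-25],[0,0,0],-1],[[35,200,-50],[0,0,0],-1],[[35,200,-68],[0,0,0],-1],[[35,200,-78],[0,0,0],-1],[[35,200,-78],[0,0,0],-1],[[35,200,-78],[0,0,0],-1]]'
python3 - <<'E'
from h import *
s=arm.read_state();print(s['position'],s['contact_force'])
for n in("top","side"):
  im,_=arm.get_image(n);cv2.imwrite(f"pics/{n}7.png",cv2.resize(im[190:340,280:470] if n=="top" else im[200:320,240:420],None,fx=4,fy=4,interpolation=cv2.INTER_CUBIC)[:,:,::-1])
E
```

```text
[ 526.31268111 -139.31678726  227.07857564]
pts [657.5 -37.4] [671.3 -25.3] [622.4 -68.8] [652.8 -40.7]
line dir 41.17184163666335 idx dir 42.73799009343349
[606. -84.] line 42.0 idx 42.8 remaining 0.7
[606.3 -81.5] line 40.8 idx 40.5 remaining -0.3
[609.3 -79.5] line 41.2 idx 41.2 remaining 0.0
clock: 6.85
position: [561.5, 60.8, 149.1]
ee_rot: [0.261, -0.657, 0.658, -0.26]
contact_force: [0.1, 0.0, -0.5]
gripper_width: -0.1
[561.48736164  60.82172466 149.11698553] [ 0.0940149   0.01540348 -0.46515831]
```

View pics/top7.png

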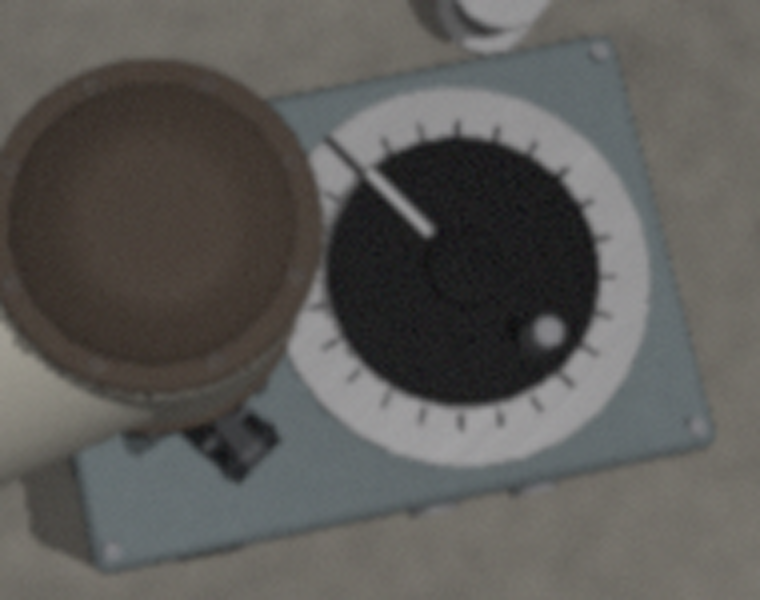

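View pics/side7.png

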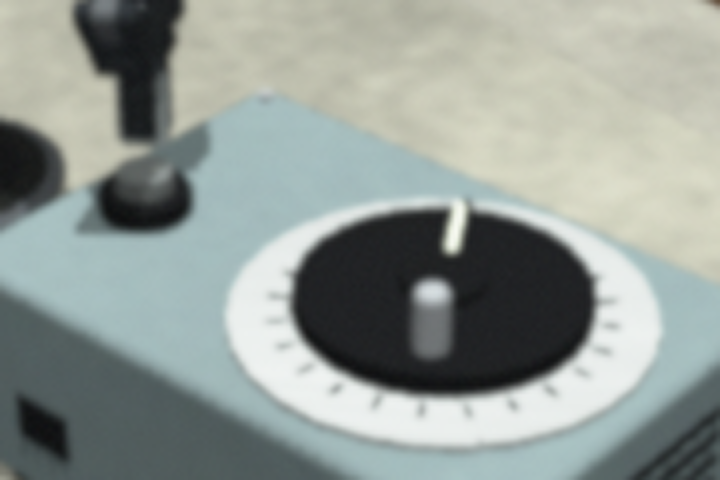

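Run:
```python
from meas import *
p=arm.camera_params("top")
ang([(362,173),(328,137),(433,234),(368,172)],p,None,(280,190),4)
q=pt(280+549.5/4-.5,190+332.5/4-.5,159,p)[:2];io=pt(280+368.5/4-.5,190+172.5/4-.5,132,p)[:2]
d=io-q;print(np.degrees(np.arctan2(d[1],d[0])),np.hypot(*d))
```

```text
pts [653.3 -41.2] [670.7 -26.1] [621.7 -70.3] [650.9 -42.2]
line dir 40.82557416793669 idx dir 43.87696938577433
[606. -84.] line 42.0 idx 42.5 remaining 0.5
[606.3 -81.5] line 40.7 idx 40.1 remaining -0.6
[604.9 -83. ] line 40.8 idx 40.4 remaining -0.4
42.47983493409533 105.85415723177725
```

Run:
```python
from h import *
p=arm.camera_params("side")
f=lambda P:[(a-b)*4 for a,b in zip(proj(np.array(P,float),p),(240,200))]
print(f((561.5,60.8,149)),f((560,61,137)))
print(pt(240+146/4,200+175/4,137,p))
im=cv2.imread("pics/side7.png")[90:250,60:220];cv2.imwrite("pics/s7c.png",cv2.resize(im,None,fx=4,fy=4))
```

```text
[np.float64(143.3473770475225), np.float64(138.44403336244545)] [np.float64(141.37408273332176), np.float64(163.38230323668768)]
[556.01012638  51.71195868 137.        ]
```

View pics/s7c.png

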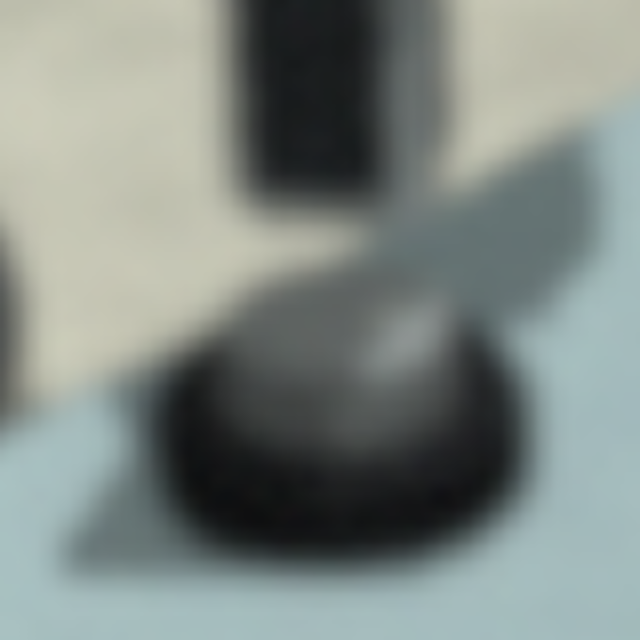

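```bash
python3 -m creep '[[[-1,0,-6],[0,0,0],-1],[[-1,0,-11],[0,0,0],-1],[[-1,0,-14],[0,0,0],-1],[[-1,0,-16],[0,0,0],-1],[[-1,0,-18],[0,0,0],-1],[[-1,0,-18],[0,0,0],-1]]'
```

```text
clock: 7.45
position: [559.8, 60.8, 131.5]
ee_rot: [0.26, -0.657, 0.657, -0.26]
contact_force: [-0.7, 0.7, 3.7]
gripper_width: 0.2
```

Nearly at the bottom; press a little more until the stop shows as a clear force rise.

```bash
python3 -m creep '[[[0,0,-1],[0,0,0],-1],[[0,0,-2],[0,0,0],-1],[[0,0,-2],[0,0,0],-1]]'
```

```text
clock: 7.7
position: [559.8, 60.9, 131.0]
ee_rot: [0.26, -0.657, 0.658, -0.261]
contact_force: [-2.9, -0.1, 10.5]
gripper_width: -0.0
```

```bash
python3 -m creep '[[[0,0,-1],[0,0,0],-1],[[0,0,-1],[0,0,0],-1]]'
python3 - <<'E'
from h import *
print(arm.read_state()['contact_force'])
im,_=arm.get_image("side");cv2.imwrite("pics/s8.png",cv2.resize(im[200:320,240:420],None,fx=4,fy=4,interpolation=cv2.INTER_CUBIC)[:,:,::-1])
E
python3 -m creep '[[[0,0,4],[0,0,0],-1],[[0,0,10],[0,0,0],-1],[[0,0,20],[0,0,0],-1],[[0,0,45],[0,0,0],-1],[[0,0,80],[0,0,0],-1],[[-15,30,100],[0,0,0],-1],[[-30,65,100],[0,0,0],-1],[[-45,100,100],[0,0,0],-1],[[-60,135,100],[0,0,0],-1],[[-70,170,100],[0,0,0],-1],[[-70,170,100],[0,0,0],-1],[[-70,170,100],[0,0,0],-1]]'
python3 - <<'E'
from h import *
s=arm.read_state();print(s['position'],s['contact_force'])
im,_=arm.get_image("top");cv2.imwrite("pics/top9f.png",im[:,:,::-1]);cv2.imwrite("pics/top9.png",cv2.resize(im[190:340,280:470],None,fx=4,fy=4,interpolation=cv2.INTER_CUBIC)[:,:,::-1])
im,_=arm.get_image("side");cv2.imwrite("pics/s9.png",im[:,:,::-1])
E
```

```text
clock: 7.87
position: [559.9, 60.8, 130.9]
ee_rot: [0.26, -0.657, 0.658, -0.261]
contact_force: [-5.4, 0.5, 14.5]
gripper_width: -0.3
[-5.37813957  0.52813816 14.46678193]
clock: 8.92
position: [489.2, 232.6, 228.4]
ee_rot: [-0.261, 0.657, -0.657, 0.261]
contact_force: [0.1, -0.3, 0.5]
gripper_width: 0.0
[489.15370978 232.58305978 228.42344448] [ 0.10285778 -0.30274378  0.4855152 ]
```

View pics/s8.png

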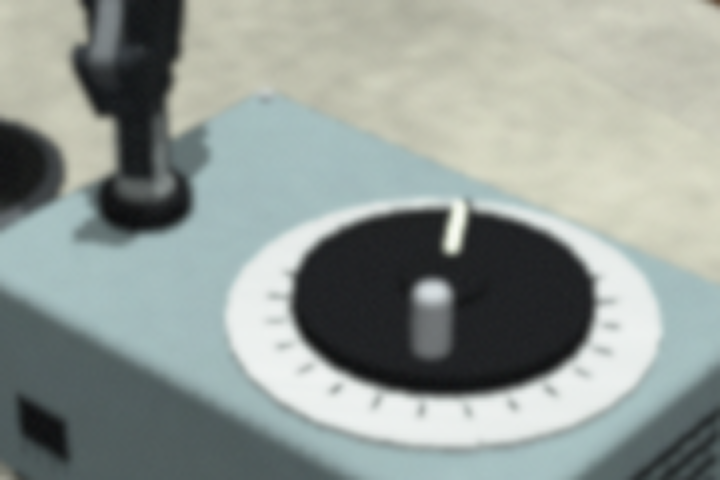

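View pics/top9.png

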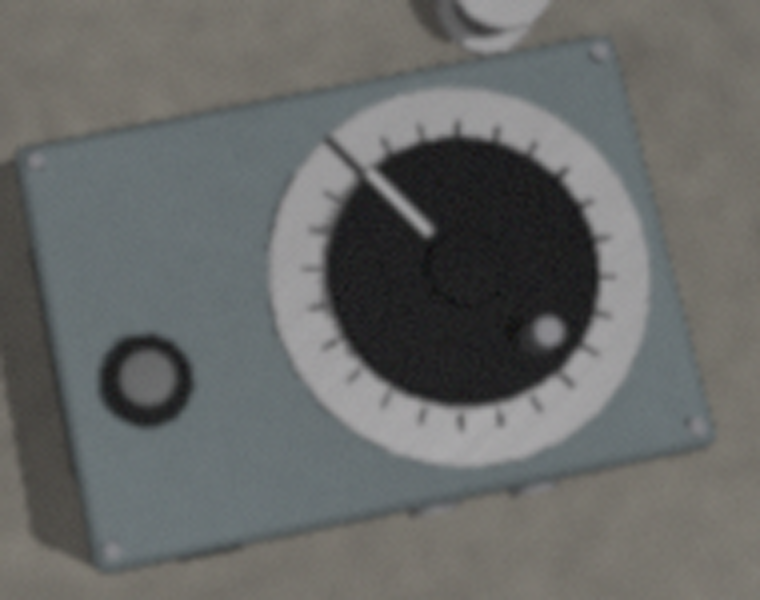

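View pics/s9.png

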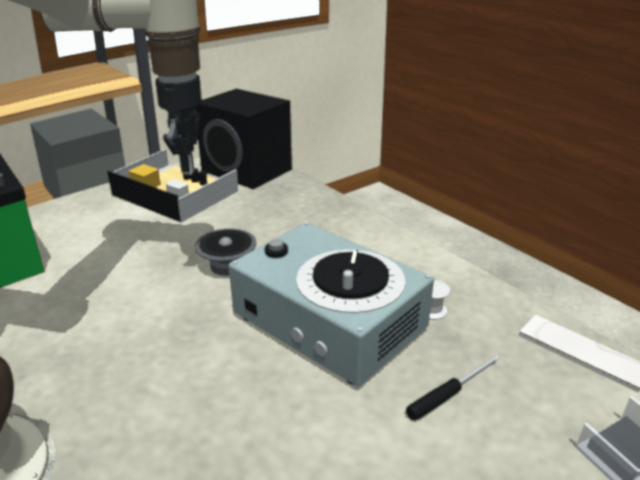

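The index mark, crop pixels (368,172) to (433,234), lines up with the long line, (328,137) to (362,173). The button is back up and the arm is clear. The speaker, spool and screwdriver are where they were.

```bash
python3 -c "
from bench import arm
print(arm.job_done())"
```

```text
the job is handed in; nothing more can be done
None
```

The dial is set to the long thick line and the button has been pressed and released, in that order. The job was handed in at about 9 s.

- **Dial:** I pushed the peg with the shut fingertips about 85° clockwise, with about 3 N of contact force where I read it. After the push, the wrist and top cameras put the index within about ±0.8° of the line. The sign depends on where I take the dial's axis, because the two cameras place it about 2.5 mm apart. The last top picture, after the button press, shows the two marks still in line by eye.
- **Button:** I pressed until it stopped at 130.9 mm, its full 6 mm of travel, where the vertical force rose to 14.5 N. The last pictures show it back up.
- **Surroundings:** In the last side picture the arm is clear of everything, and the speaker, screwdriver and spool are where they were.
- **Disagreement:** The side camera placed the button about 9 mm from where the top and wrist cameras did. I went by those two, and the press landed on the button.

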